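# Put the sanding block away and slide the tool box's till home

### The arm

A 6-joint arm with a two-finger parallel gripper is mounted at the origin on the work surface. World frame = base frame: x ahead of the robot, y to its left, z up, the work surface at z = 0. Lengths are in m, angles in rad, forces in N, time in s.
With the tool pointing down it reaches from about 0.4 to 0.825 m from the base axis. Payload 7 kg.
Tool frame: the origin (TCP) lies midway between the tips of the shut fingers; the grasp point (between the pads) lies 19 mm behind it; x points along the fingers, z is the direction in which the jaws open and shut, and the axes are right-handed (so a half turn about x gives the same grasp; the last joint's range is limited). The gripper opens to 88 mm and grips with 3 to 60 N. Pads are 19 mm wide; open, the fingers measure 130 mm over their backs; the gripper's body (78 mm by 193 mm) begins 47 mm behind the grasp point.
Start: joints at [1.586, 0.359, 0.012, 0, -1.224, -0.288], TCP at [0.182, 0.65, 0.199] pointing down, gripper open.
Joint ranges: [-3.07, 3.07], [-1.43, 2.12], [-1.02, 1.25], [-3.03, 1.67], [-3.05, -0], [-3.03, 3.03]. Speed limits (rad/s): [2.39, 2.39, 3.01, 3.14, 3.14, 3.14].

### API

Orientations are given as a unit quaternion [x, y, z, w].
In Python, from rig import arm, kin, grab_frame, calibration, order, find_in, outline_of gives the robot as it stands. Calls block until the motion is done:
- arm.move_ptp(position, orientation): joint-space move of the TCP to a pose.
- arm.move_straight(position, v=0.15, rotation=None, threshold=None): straight line of the TCP; rotation=None keeps the orientation; v is the mean speed in m/s. With threshold (N) it stops when the force on the tool has changed by that much, and returns True; else False.
- arm.set_joints(angles): joint-space move.
- arm.let_go() and arm.close(): open the fingers fully, or close them until they stop; the grip force is fixed at half the most.
- arm.wait(seconds).
- kin.ik(position, orientation): joint angles nearest the present ones, or None.
- grab_frame(name): name is "side" or "top" or "wrist"; returns (picture, depth): 480x640x3 uint8, red, green, blue; 480x640 float32, m along the optical axis (not along the pixel's ray), 0 where there is no reading.
- calibration(name): a dict with "K" (3x3 intrinsics, pixels), "distortion" ([k1, k2, p1, p2, k3] as OpenCV has them; the pictures are not rectified), "R" (3x3) and "t" (3): a world point X has camera coordinates R X + t. Camera axes: x right, y down, z forward; pixel columns grow to the right and rows downward; lengths in m; the calibration is good to about 2 mm. A picture is of the moment at which its call begins: read the wrist's pose just before it. calibration takes no time and is no camera call; for the wrist camera it gives the pose at the moment of the call.
A pose or a line that the arm cannot do raises arm.MotionError and nothing moves.
- order.sign_off(): hands the job in, once; it reports no verdict.
Trained networks look in the newest picture that a camera, given by its name, has taken for a name from the list of things; names that differ only in an ending like _2 or _b are one class to them, and where a whole thing is asked for, a point or a joint stands for the part that bears it (a point fixed in the world has none). Each returns a list of dicts, best first, with "p" (0 to 1); they miss things now and then, are a little off and sometimes report something else, mostly with a low value. They report only what shows in the picture. A call takes as long as a camera call. They do not tell look-alikes from the thing itself.
- find_in(camera, query): "pixel" ([column, row] in pixels, amid what is visible of it).
- outline_of(camera, query): "region" (480x640 bool, what is visible of it) and "pixel" ([column, row] in pixels, amid what is visible of it).
Readings, each from a call of its own:
- arm.current_t(): time.
- arm.current_joints(): joint angles.
- arm.current_joint_vel(): joint speeds.
- arm.current_joint_efforts(): joint torques, N m.
- arm.current_ee_pos(): TCP position.
- arm.current_ee_rot(): TCP orientation.
- arm.current_ft_force(): force on the tool from outside, world axes, zero at the start.
- arm.current_wrist_torque(): the same for the moment, N m.
- arm.current_grip_width(): finger opening in m.
Only numpy, scipy, OpenCV 4.12 (cv2) and the standard library are available. Lean on these libraries where they do the work, as an engineer would, in place of code of your own. Each camera call takes 0.05 s, during which the arm holds its last target.

### The job

Put the blue sanding block away on the floor of the wooden tool box, at its open far end, then slide the red-brown till over it, fully home against the far end wall. Push the till from behind by the middle of its back wall, straight along the box and without forcing it, because pushed off-centre it racks and jams; do not disturb the tin, the glue bottle or the mallet.

Things in the scene. Friction and masses are not known exactly. Their poses are not given: they have to be found in the camera images.
- box: Pale wooden tool box, open on top, fixed to the bench by 18 mm high cleats along its sides (out to y = +/-103 mm). Outside 300 (x) x 170 (y) x 82 mm high. Origin: centre of its underside, on the bench; z up; x is the way the till slides home. Side walls and far end wall (at +x) are 82 mm high, the near end wall (x -150 to -140) only 66 mm, so fingers can come in over it behind the till.
- box_floor (a point): Centre of the box's inner floor, 8 mm above the bench, same axes as the box. The floor spans x = -140 to +140, y = -80 to +80 mm; runners along the sides (52 to 66 mm above the bench) narrow the opening to y = -66 to +66 mm. At the start the till leaves the box open from x = -30 mm or less to +140 mm.
- far_wall (a point): Middle of the far end wall's inner face, 66 mm above the bench, 140 mm along x from the box's centre, same axes: the till's front end stops here. The grooves that guide the till run along both sides from 66 to 75.5 mm above the bench, out to y = +/-80 mm, under lips (y = 70 to 80 mm either side).
- till_center (a point): Centre of the till, a loose red-brown tray on a sole plate, 100 mm long (its x, towards home; the last 4 mm is a 50 mm wide stop block) x 142 wide x 36 mm high, 0.35 kg. Dark ears at the back end of the plate (158.5 mm across, 44 mm long) run in the box's grooves with 0.75 mm play a side. This point is 18 mm above its underside. Start: x = -100 to -80 mm in the box. Home: x = +90, y = 0 mm, 84 mm above the bench.
- till_back (a point): Middle of the outer face of the till's back wall (118 wide, from 74 to 102 mm above the bench, with a pale line up its middle), 50 mm behind the till's centre, 88 mm above the bench. Push here towards the till's +x: it slides with a drag of 5 to 12 N. Pushed 15 mm to the side it racks and drags; from about 30 mm it jams hard. A push over 60 N counts as forcing it.
- block_center (a point): Centre of the sanding block, a loose block 100 (its x) x 46 (its y) x 48 mm high (z up): dark abrasive sole, cork, rounded blue painted body; 0.14 kg. It stands flat on the bench to one side of the box; take it across its 46 mm width.
- tin: Bystander: closed green tin, 72 mm across, 65 mm high, standing on the bench, on the side of the box where the sanding block is not. Origin: centre of its underside.
- glue: Bystander: white bottle with orange cap, 52 mm across, 140 mm high, standing beyond the box. Origin: centre of its underside.
- mallet: Bystander: wooden mallet about 240 mm long lying beyond the box. Its x axis runs along the handle to the head.
Not all that is in view belongs to the job. There is more than one size of the part that bears block_center; the job needs the smaller. There is more than one size of the part that bears till_center; the job needs the larger.

How it is judged:
On the way, in this order (a step that is already met when the one before it is completed fails the run):
1. the sanding block lies on the floor of the box towards its far end, let go (x of block_center in the frame of box between 0.02 and 0.14 m and y of block_center in the frame of box between -0.08 and 0.08 m and z of block_center in the frame of box below 0.045 m and contact force between block and the arm below 0.1 N and contact force between block and the fingers below 0.1 N), for 0.2 s.
2. the till is fully home (x of till_center in the frame of box between 0.085 and 0.095 m), for 0.2 s.
At the end, for the whole second after the job is handed in: The till is in its grooves, home against the far end wall to within 5 mm; the sanding block lies on the floor of the box towards its far end, at least partly under the till (its centre within 70 mm of the till's along the box); both are at rest (all of step 2 and y of till_center in the frame of box between -0.008 and 0.008 m and z of till_center in the frame of box between 0.08 and 0.089 m and x of block_center in the frame of box between 0.02 and 0.14 m and y of block_center in the frame of box between -0.08 and 0.08 m and z of block_center in the frame of box below 0.045 m and x of block_center in the frame of till_center between -0.07 and 0.07 m and linear speed of each of till, block below 0.01 m/s); the robot touches nothing.
It fails at once if the till was forced: pushed with more than 60 N (contact force between till and the arm above 60 N or contact force between till and the fingers above 60 N).
It fails at once if a bystander was disturbed (moved over 30 mm or tipped) (distance of any of tin, glue, mallet from where it was at the start of the episode above 0.03 m or angle between any of tin, glue's own z axis and vertical above 0.5 rad).
It also fails if it takes over 58 s, if anything falls off the work surface, if the arm or the gripper's body presses on something with over 40 N, if the wrist force passes 120 N, or if a joint passes its speed limit or range.

## Working session

There is one attempt and no reset: what is moved stays moved. The work goes in short steps, each a Python script; the robot and the scene stay as the last script left them, time stands still between calls to the robot, and variables do not carry over. Pictures are saved under pics/ and viewed, and the job is handed in when it is done.

```bash
mkdir -p pics; ls; python3 - <<'E'
from rig import *
import cv2
for n in ("side","top","wrist"):
    c=calibration(n); print(n,c)
    p,d=grab_frame(n); cv2.imwrite(f"pics/{n}0.png",p[:,:,::-1])
print(arm.current_t())
E
```

```text
pics
side {'K': array([[526.9892924 ,   0.        , 311.70598839],
       [  0.        , 526.9892924 , 239.83700302],
       [  0.        ,   0.        ,   1.        ]]), 'distortion': array([-0.02704074,  0.        ,  0.        ,  0.        ,  0.        ]), 'R': array([[ 0.83979767, -0.54283828,  0.00815373],
       [-0.39929132, -0.62776007, -0.66819438],
       [ 0.36784008,  0.55789237, -0.74394206]]), 't': array([-0.42082884,  0.29538991,  0.98507336])}
top {'K': array([[562.89115736,   0.        , 318.62083168],
       [  0.        , 562.89115736, 243.76843271],
       [  0.        ,   0.        ,   1.        ]]), 'distortion': array([-0.05256529,  0.        ,  0.        ,  0.        ,  0.        ]), 'R': array([[ 0.02504584, -0.99959253,  0.01369262],
       [-0.99816016, -0.0257618 , -0.05488738],
       [ 0.05521776, -0.01229273, -0.99839866]]), 't': array([0.01997285, 0.54050789, 1.36645718])}
wrist {'K': array([[414.75155867,   0.        , 317.38740945],
       [  0.        , 414.75155867, 243.32667006],
       [  0.        ,   0.        ,   1.        ]]), 'distortion': array([0.01485052, 0.        , 0.        , 0.        , 0.        ]), 'R': array([[-0.26929953, -0.96305586,  0.00108711],
       [-0.92008514,  0.25761671,  0.29508805],
       [-0.28446634,  0.07846684, -0.95546944]]), 't': array([ 0.67421496, -0.03775407,  0.38981077])}
0.15
```

View pics/side0.png

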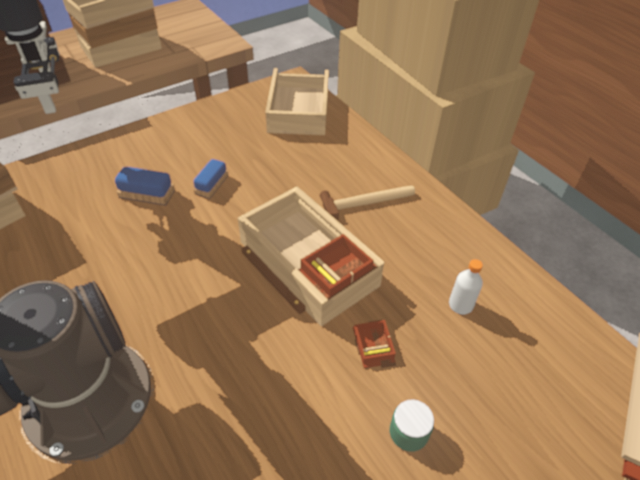

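View pics/top0.png

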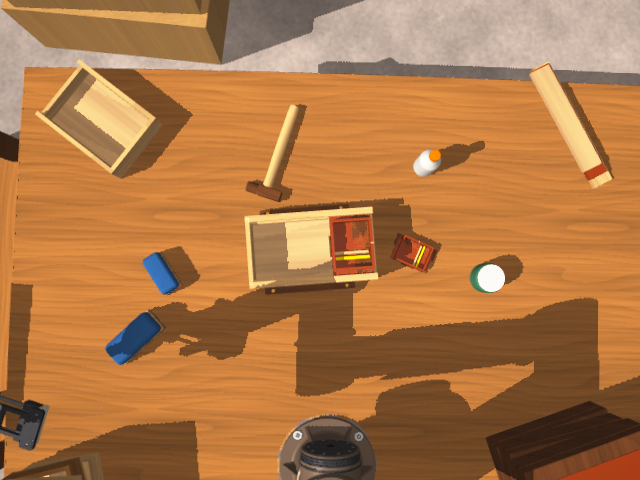

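The top view shows the box (245-375, 210-290) with its far end to the left, the till in it at (352,246), and a small decoy till at (415,252). The blue blocks are at (161,273), the smaller, and (133,338), the larger. The tin is at (488,278), the bottle at (428,162) and the mallet at (275,160).

```bash
cat > h.py <<'E'
from rig import *
import numpy as np, cv2
def cloud(n,p=None,d=None,c=None):
    if c is None: c=calibration(n)
    if d is None: p,d=grab_frame(n)
    v,u=np.mgrid[0:480,0:640]
    q=cv2.undistortPoints(np.stack([u,v],-1).reshape(-1,1,2).astype(float),c["K"],c["distortion"]).reshape(480,640,2)
    X=np.dstack([q[...,0]*d,q[...,1]*d,d])
    W=(X-c["t"])@c["R"]
    W[d<=0]=np.nan
    return p,W
def rect(W,m):
    P=W[m]; P=P[np.isfinite(P).all(1)]
    return P, cv2.minAreaRect((P[:,:2]*1000).astype(np.float32))
E
python3 - <<'E'
from h import *
p,W=cloud("top"); np.save("W0.npy",W)
for q in ("block_center","till_center","box","tin","glue","mallet"):
    for r in outline_of("top",q):
        P,b=rect(W,r["region"]); 
        if len(P)<10: continue
        print(q,round(r["p"],2),np.round(r["pixel"]),np.round(np.nanmedian(P,0),3),"z98",np.round(np.percentile(P[:,2],[2,98]),3),np.round(b[0]),np.round(b[1]),round(b[2],1))
        z=np.percentile(P[:,2],95)
        T=P[P[:,2]>z-.012]; b=cv2.minAreaRect((T[:,:2]*1000).astype(np.float32)); print("   top",len(T),np.round(b[0],1),np.round(b[1]),round(b[2],1))
E
```

```text
block_center 0.89 [133. 336.] [0.305 0.463 0.061] z98 [0.009 0.068] [302. 471.] [ 61. 131.] 44.2
   top 1286 [301.7 470.9] [ 59. 130.] 43.2
block_center 0.63 [164. 274.] [0.458 0.409 0.046] z98 [-0.     0.053] [459. 420.] [111.  59.] 34.8
   top 771 [459.  413.7] [100.  47.] 33.8
till_center 0.92 [351. 242.] [ 0.537 -0.042  0.076] z98 [0.069 0.105] [538. -40.] [140. 100.] 5.8
   top 496 [538.3 -42. ] [119.  97.] 5.8
till_center 0.72 [413. 253.] [ 0.523 -0.2    0.007] z98 [-0.002  0.028] [ 521. -200.] [109.  77.] 68.2
   top 253 [ 523.8 -199.1] [81. 65.] 67.3
till_center 0.28 [486. 279.] [ 0.467 -0.369  0.063] z98 [0.014 0.07 ] [ 468. -374.] [68. 69.] 48.6
   top 630 [ 467.2 -376.5] [66. 66.] 24.4
box 0.83 [295. 251.] [0.522 0.093 0.012] z98 [0.003 0.086] [528.  53.] [206. 301.] 5.6
   top 1961 [528.5  52.9] [170. 301.] 5.7
tin 0.65 [489. 278.] [ 0.467 -0.369  0.063] z98 [0.007 0.07 ] [ 468. -374.] [69. 69.] 48.2
   top 632 [ 467.2 -376.5] [66. 66.] 24.4
glue 0.76 [428. 161.] [ 0.733 -0.214  0.093] z98 [-0.     0.143] [ 745. -219.] [63. 49.] 24.1
   top 91 [ 739.5 -221.9] [23. 20.] 53.5
mallet 0.72 [280. 160.] [0.734 0.143 0.023] z98 [-0.001  0.031] [774. 144.] [ 95. 247.] 72.8
   top 1127 [769.  142.1] [ 89. 239.] 72.8
mallet 0.62 [295. 248.] [0.522 0.091 0.012] z98 [0.002 0.086] [528.  54.] [207. 322.] 5.8
   top 2011 [528.5  52.9] [170. 301.] 5.7
```

```bash
cat >> h.py <<'E'
from scipy.spatial.transform import Rotation as Ro
def ori(deg):
    a=np.radians(deg); x=np.array([0,0,-1.]); z=np.array([np.cos(a),np.sin(a),0]); y=np.cross(z,x)
    return Ro.from_matrix(np.stack([x,y,z],1)).as_quat()
YAW=95.7; BC=np.array([.5285,.0529])
ex=np.array([np.cos(np.radians(YAW)),np.sin(np.radians(YAW))]); ey=np.array([-ex[1],ex[0]])
def b2w(x,y,z): return np.r_[BC+x*ex+y*ey,z]
def w2b(P): return np.stack([(P[...,:2]-BC)@ex,(P[...,:2]-BC)@ey,P[...,2]],-1)
E
python3 - <<'E'
from h import *
W=np.load("W0.npy"); B=w2b(W)
def s(x0,x1,y0,y1,z0=-1,z1=1):
    m=(B[...,0]>x0)&(B[...,0]<x1)&(B[...,1]>y0)&(B[...,1]<y1)&(B[...,2]>z0)&(B[...,2]<z1); return B[m]
print("near wall z",np.percentile(s(-.152,-.138,-.06,.06)[:,2],[10,50,90]),"far",np.median(s(.143,.148,-.06,.06)[:,2]))
t=s(-.16,-.02,-.066,.066,.095,.115); print("till rim",t.min(0),t.max(0), len(t))
p,V=cloud("side"); 
for q in ("block_center","till_center"):
    for r in outline_of("side",q):
        P,b=rect(V,r["region"]); z=np.percentile(P[:,2],95)
        T=P[P[:,2]>z-.012]; bb=cv2.minAreaRect((T[:,:2]*1000).astype(np.float32))
        print(q,round(r["p"],2),r["pixel"],z,np.round(bb[0],1),np.round(bb[1]),round(bb[2],1))
T=V[np.isfinite(V).all(-1)]; b=w2b(T); m=(abs(b[:,0])<.165)&(abs(b[:,1])<.095)&(b[:,2]>.074)&(b[:,2]<.09)
print(cv2.minAreaRect((T[m][:,:2]*1000).astype(np.float32)))
for a in (123.8,-56.2): print(a,[kin.ik([.459,.4137,z],ori(a)) for z in (.15,.016)])
for a in (YAW,YAW-180):
    print(a,[kin.ik(b2w(x,0,z),ori(a)) for x,z in ((.063,.2),(.063,.024),(-.19,.15),(-.19,.082),(.02,.082))])
E
```

```text
near wall z [0.06529396 0.09979548 0.10474755] far 0.08190516138615897
till rim [-0.14381037 -0.05906689  0.09511472] [-0.04707791  0.05905818  0.1085834 ] 480
block_center 0.86 [209.4, 175.4] 0.04966654276883832 [453.6 411.8] [99. 48.] 37.6
block_center 0.8 [143.4, 184.7] 0.06315636384593833 [296.2 467.3] [ 59. 132.] 44.9
block_center 0.63 [465.9, 287.0] 0.1385237661552232 [ 737.8 -222.4] [24. 20.] 49.6
till_center 0.71 [335.3, 264.3] 0.10234581301432973 [534.1 -40.2] [121. 102.] 5.5
till_center 0.6 [371.8, 345.2] 0.02449546981044746 [ 520.1 -198.4] [83. 65.] 68.1
till_center 0.51 [467.8, 290.2] 0.13871596584632587 [ 738.  -222.6] [24. 22.] 54.0
((524.8718872070312, 54.56602478027344), (173.17848205566406, 303.4168395996094), 5.6734232902526855)
123.8 [array([ 1.04914507,  0.30093343, -0.18892251,  0.        , -1.08094039,
       -2.03002011]), array([ 1.04914507,  0.43683147, -0.33298374,  0.        , -0.80098112,
       -2.03002011])]
-56.2 [array([ 1.04914507,  0.30093343, -0.18892251,  0.        , -1.08094039,
        1.11157254]), array([ 1.04914507,  0.43683147, -0.33298374,  
[... 299 characters left out ...]
 -1.04857612,
       -1.57446623]), array([ 0.10315367,  0.28319214, -0.39041032,  0.        , -0.89719386,
       -1.57446623]), array([ 0.50657801,  0.23406932, -0.46056859,  0.        , -0.87615841,
       -1.97789057])]
-84.3 [array([ 0.58457007,  0.12759702, -0.29531191,  0.        , -1.1478874 ,
        1.08571003]), array([ 0.58457007,  0.31429765, -0.51437334,  0.        , -0.74212534,
        1.08571003]), array([ 0.10315367,  0.21548018, -0.30674003,  0.        , -1.04857612,
        1.56712643]), array([ 0.10315367,  0.28319214, -0.39041032,  0.        , -0.89719386,
        1.56712643]), array([ 0.50657801,  0.23406932, -0.46056859,  0.        , -0.87615841,
        1.16370209])]
```

```bash
sed -i 's/BC=np.array.*/BC=np.array([.5267,.0537])/' h.py; python3 - <<'E'
from h import *
arm.move_ptp([.456,.413,.20],ori(-55.5))
c=calibration("wrist"); p,d=grab_frame("wrist"); cv2.imwrite("pics/w1.png",p[:,:,::-1])
p,W=cloud("wrist",p,d,c)
for r in outline_of("wrist","block_center"):
    P,b=rect(W,r["region"]); z=np.percentile(P[:,2],90); T=P[P[:,2]>z-.015]
    print(r["p"],r["pixel"],z,[cv2.minAreaRect((Q[:,:2]*1000).astype(np.float32)) for Q in (P,T)])
print(arm.current_t())
E
```

```text
0.93 [185.7, 291.8] 0.06193235103553063 [((337.0306396484375, 451.7763671875), (126.08792114257812, 215.1375274658203), 70.21492767333984), ((353.2362060546875, 454.7733154296875), (104.772216796875, 189.3175048828125), 71.6522216796875)]
0.61 [317.6, 205.6] 0.0477499074364148 [((457.29022216796875, 415.5613708496094), (98.55290985107422, 46.11934280395508), 34.67930221557617), ((457.0475769042969, 415.3934631347656), (97.96273040771484, 46.11934280395508), 34.67930221557617)]
2.1083
```

View pics/w1.png

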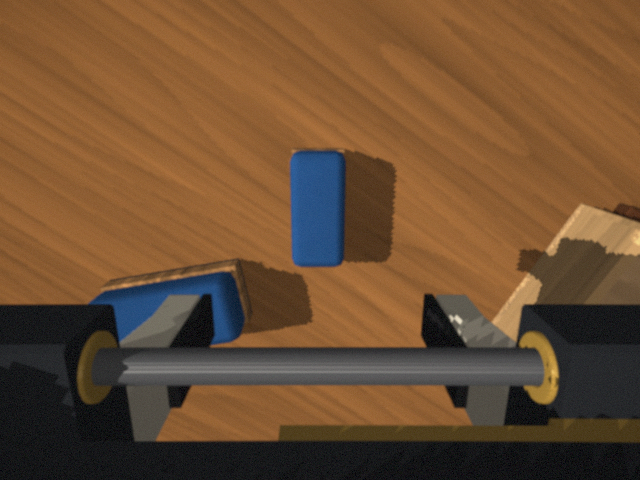

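The wrist view confirms the smaller block at (318,206), measuring 98 x 46 mm. The large one is clear to the left.

```bash
python3 - <<'E'
from h import *
q=ori(-55.4)
arm.move_straight([.457,.4148,.09],v=.2,rotation=q)
print(arm.move_straight([.457,.4148,.014],v=.1,threshold=15))
arm.close(); arm.wait(.2); print(arm.current_grip_width(),arm.current_ee_pos())
arm.move_straight([.457,.4148,.18],v=.2)
print(arm.current_grip_width(),arm.current_t())
q2=ori(YAW-180)
arm.move_ptp(b2w(.064,0,.22),q2)
c=calibration("wrist"); p,d=grab_frame("wrist"); cv2.imwrite("pics/w2.png",p[:,:,::-1])
p,W=cloud("wrist",p,d,c); B=w2b(W); np.save("B2.npy",B)
m=np.isfinite(B).all(-1)&(abs(B[...,0])<.17)&(abs(B[...,1])<.1)&(B[...,2]>.076)&(B[...,2]<.088)
print(np.percentile(B[m],[1,99],axis=0))
print(arm.current_grip_width(),arm.current_ee_pos(),arm.current_t())
E
```

```text
False
0.04544056490415418 [0.45699895 0.41479973 0.01401708]
0.04553143792933095 5.65
[[-0.14585068 -0.08363993  0.07654036]
 [ 0.14866427  0.07400509  0.0874169 ]]
0.0454817813995501 [0.52033358 0.11841307 0.21952316] 6.875
```

View pics/w2.png

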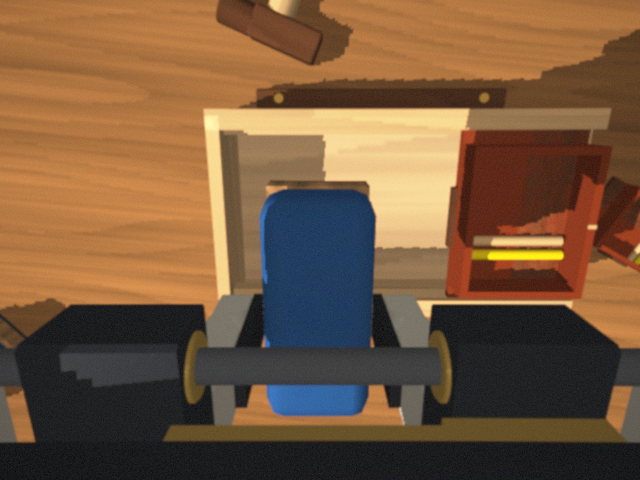

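The block is held square in the gripper (318,300), above the open part of the box and clear of the far wall (215) and the till (from 450 on). Lowering it now.

```bash
python3 - <<'E'
from h import *
arm.move_straight(b2w(.064,0,.10),v=.2)
print(arm.move_straight(b2w(.064,0,.0225),v=.06,threshold=8),arm.current_ee_pos(),arm.current_ft_force())
arm.let_go(); arm.wait(.2); print(arm.current_grip_width())
arm.move_straight(b2w(.064,0,.20),v=.15)
c=calibration("wrist"); p,d=grab_frame("wrist"); cv2.imwrite("pics/w3.png",p[:,:,::-1])
p,W=cloud("wrist",p,d,c)
for r in outline_of("wrist","block_center"):
    P,b=rect(w2b(W),r["region"]); print(r["p"],r["pixel"],np.percentile(P[:,2],90),b)
print(arm.current_t())
E
```

```text
False [0.52063377 0.117535   0.02289867] [-1.06318177 -0.19346733 -1.52503701]
0.08763212258765471
0.71 [315.8, 208.4] 0.05572839762575304 ((64.34403991699219, 8.766014099121094), (116.31493377685547, 52.61817932128906), 89.34078979492188)
11.5833
```

View pics/w3.png

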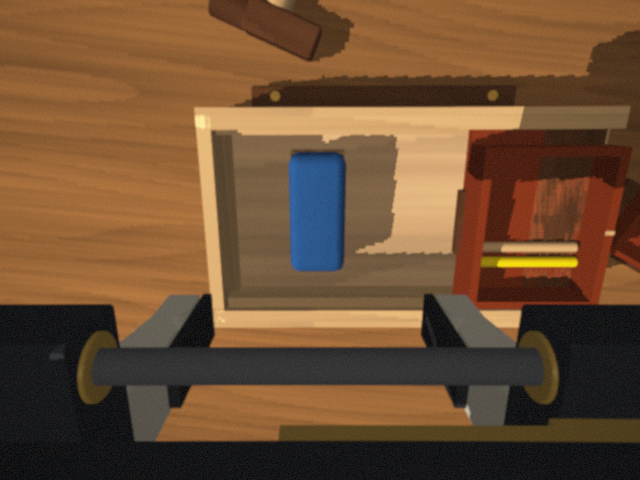

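The block lies flat on the floor at (317,210), box x ≈ 64 mm, with its top at 56 mm. The pale mark on the middle of the till's back is at (610,233). Moving behind the till next.

```bash
python3 - <<'E'
from h import *
arm.close()
arm.move_straight(b2w(-.20,0,.20),v=.25)
print(arm.current_grip_width())
c=calibration("wrist"); p,d=grab_frame("wrist"); cv2.imwrite("pics/w4.png",p[:,:,::-1])
p,W=cloud("wrist",p,d,c);B=w2b(W)
m=np.isfinite(B).all(-1)&(B[...,0]>-.16)&(B[...,0]<-.03)&(abs(B[...,1])<.07)&(B[...,2]>.092)&(B[...,2]<.112)
print(np.percentile(B[m],[1,50,99],axis=0),m.sum())
print(cv2.minAreaRect((B[m][:,:2]*1000).astype(np.float32)))
m=np.isfinite(B).all(-1)&(abs(B[...,0])<.17)&(abs(B[...,1])<.1)&(B[...,2]>.076)&(B[...,2]<.088)
print(np.percentile(B[m],[1,99],axis=0)); np.save("B4.npy",B)
print(arm.current_t())
E
```

```text
0.0004547661332460333
[[-0.14386553 -0.05765171  0.09227526]
 [-0.0799341  -0.00812175  0.10072442]
 [-0.04775553  0.05964635  0.10258424]] 6287
((-95.59555053710938, 1.5748214721679688), (119.09953308105469, 97.71074676513672), 89.75888061523438)
[[-0.14724496 -0.08306745  0.07642686]
 [ 0.05175785  0.08581308  0.08737272]]
14.2667
```

View pics/w4.png

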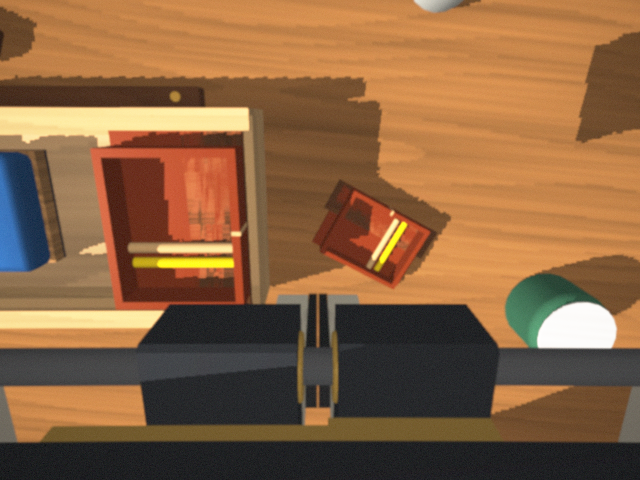

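The till's back wall is on the left (pale line at about (240,232)), and the closed fingers sit behind it at about (318,350). The wrist camera puts the centreline at y ≈ +1.4 mm, so I'm correcting by that much. The decoy till at (375,235) is low and clear.

```bash
python3 - <<'E'
from h import *
y=.0013
arm.move_straight(b2w(-.20,y,.080),v=.15)
print(arm.move_straight(b2w(-.15,y,.080),v=.03,threshold=4))
e=w2b(arm.current_ee_pos()); print(e,arm.current_ft_force(),arm.current_t())
E
```

```text
False
[-0.15012503  0.00131506  0.07997735] [0.64080251 0.71496883 0.18713554] 17.0333
```

```bash
python3 - <<'E'
from h import *
p,d=grab_frame("side"); cv2.imwrite("pics/s5.png",cv2.resize(p[180:340,240:440,::-1],(800,640))[:600])
c=calibration("side"); p,W=cloud("side",p,d,c);B=w2b(W)
m=np.isfinite(B).all(-1)&(B[...,0]>-.16)&(B[...,0]<.03)&(abs(B[...,1])<.064)&(B[...,2]>.092)&(B[...,2]<.106)
print(np.percentile(B[m],[1,50,99],axis=0))
E
```

```text
[[-0.14380493 -0.0290005   0.09218947]
 [-0.08633064  0.04791697  0.10016331]
 [-0.04637277  0.06193608  0.10476251]]
```

View pics/s5.png

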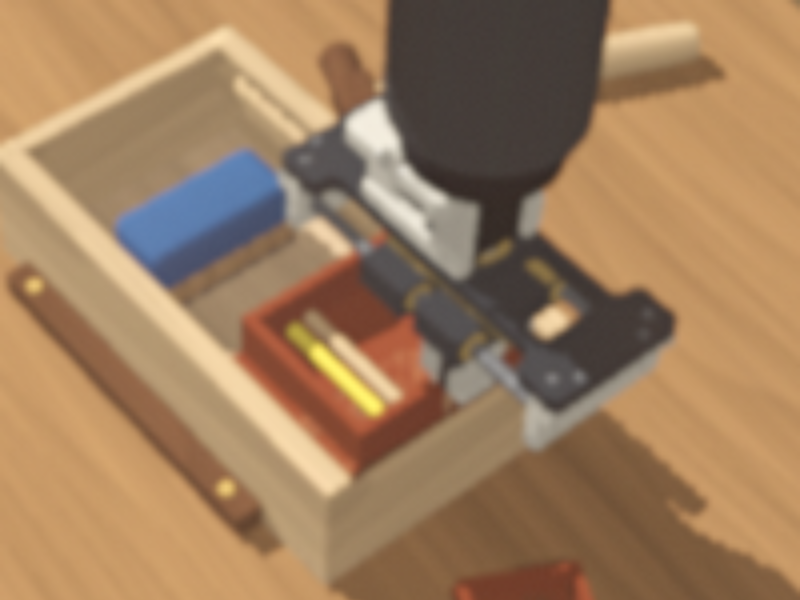

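The till hasn't moved. The fingertips are thin and stand just behind the middle of its back wall. Continuing gently.

```bash
python3 - <<'E'
from h import *
y=.0013
print(arm.move_straight(b2w(-.135,y,.080),v=.015,threshold=4))
e=w2b(arm.current_ee_pos()); print(e,arm.current_ft_force(),arm.current_t())
print(arm.move_straight(b2w(-.10,y,.080),v=.03,threshold=25))
e=w2b(arm.current_ee_pos()); print(e,arm.current_ft_force(),arm.current_wrist_torque(),arm.current_t())
p,d=grab_frame("top"); cv2.imwrite("pics/t6.png",p[:,:,::-1])
p,d=grab_frame("side"); cv2.imwrite("pics/s6.png",cv2.resize(p[180:330,240:440,::-1],(800,600)))
c=calibration("side"); p,W=cloud("side",p,d,c);B=w2b(W)
m=np.isfinite(B).all(-1)&(B[...,0]>-.16)&(B[...,0]<.03)&(abs(B[...,1])<.064)&(B[...,2]>.092)&(B[...,2]<.106)
print(np.percentile(B[m],[1,50,99],axis=0))
E
```

```text
False
[-0.13504298  0.00132166  0.07997928] [ 1.09599185  0.60247229 -0.36671671] 18.2333
False
[-0.10012728  0.00131181  0.07996976] [ 0.18630307 -0.19607456  0.04550436] [ 0.00366927 -0.05755278  0.01480571] 19.55
[[-0.14399019 -0.03393105  0.09223102]
 [-0.09655223  0.04774644  0.10020172]
 [-0.04626774  0.06181375  0.10501856]]
```

View pics/s6.png

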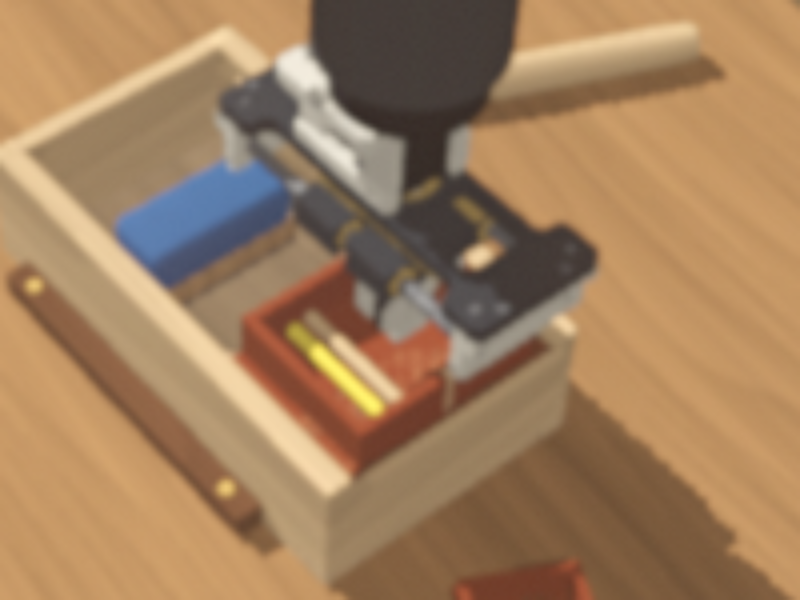

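```bash
python3 - <<'E'
from h import *
print(arm.current_ee_pos(),Ro.from_quat(arm.current_ee_rot()).as_matrix().round(3).tolist(),arm.current_joints(),arm.current_grip_width())
c=calibration("side"); p,d=grab_frame("side"); 
T=arm.current_ee_pos()
img=p[:,:,::-1].copy()
rv=cv2.Rodrigues(c["R"])[0]
pts=np.array([T+[0,0,h] for h in (0,.022,.04,.066)])
px=cv2.projectPoints(pts,rv,c["t"],c["K"],c["distortion"])[0].reshape(-1,2); print(px)
_,W=cloud("side",p,d,c)
B=w2b(W)
for u,v in px.round().astype(int): print(u,v,B[v,u])
x0,y0=290,200
cr=cv2.resize(img[y0:y0+100,x0:x0+133],(798,600),interpolation=cv2.INTER_CUBIC)
for q in px: cv2.circle(cr,tuple(((q-[x0,y0])*6).astype(int)),4,(0,255,0),1)
cv2.imwrite("pics/s7.png",cr)
E
```

```text
[ 0.53532251 -0.04608253  0.08000478] [[-0.0, 0.995, 0.099], [-0.0, 0.099, -0.995], [-1.0, -0.0, 0.0]] [ 2.79152834e-01  2.45242295e-01 -4.50521254e-01  6.88749196e-06
 -8.75044973e-01  1.39088691e+00] 0.00044748099628919816
[[337.8483914  267.27320408]
 [338.33267107 260.52015104]
 [338.73978501 254.84042719]
 [339.34591426 246.37960958]]
338 267 [-0.09563244 -0.00337559  0.07293179]
338 261 [-0.11105859  0.01255037  0.11920196]
339 255 [-0.11499617  0.01474799  0.14307021]
339 246 [-0.13051826  0.03125348  0.19545294]
```

View pics/s7.png

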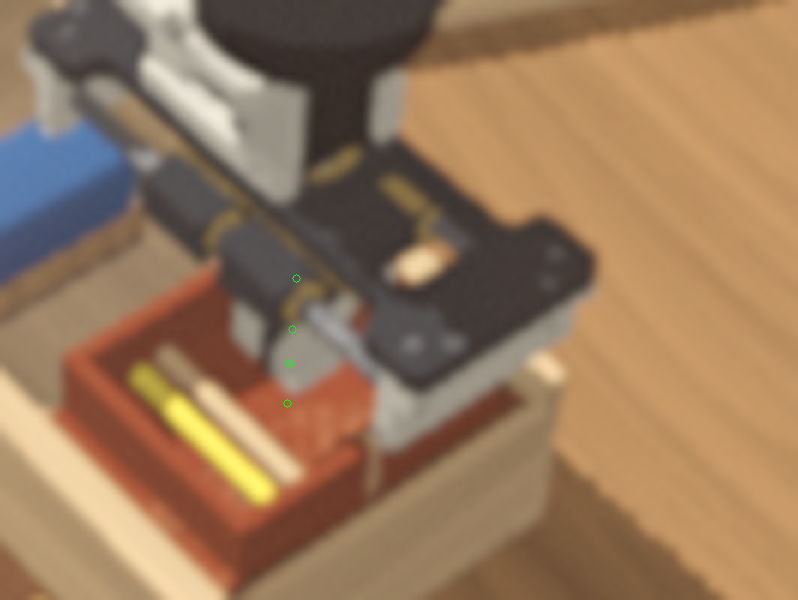

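View pics/t6.png

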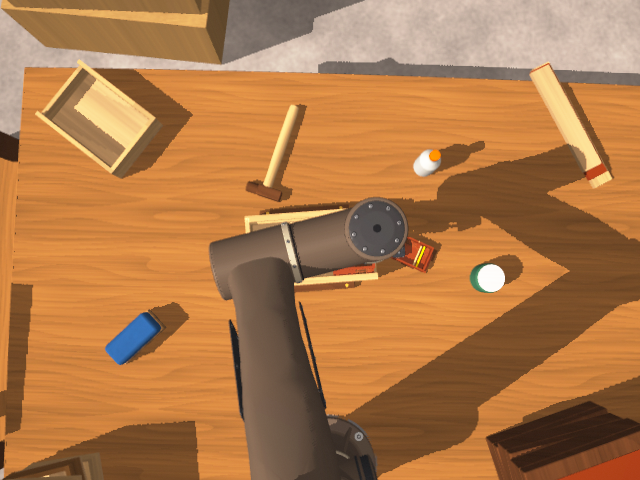

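```bash
python3 - <<'E'
from h import *
c=calibration("side"); p,d=grab_frame("side"); _,W=cloud("side",p,d,c); B=w2b(W)
for u in (332,334,336,338,340,342,344): print(u,[tuple((B[v,u]*1000).round().astype(int)) for v in range(256,270,1)])
c=calibration("wrist"); T=arm.current_ee_pos(); p,d=grab_frame("wrist"); 
_,W=cloud("wrist",p,d,c); B=w2b(W)
rv=cv2.Rodrigues(c["R"])[0]
px=cv2.projectPoints(np.array([T+[0,0,h] for h in (0,.022,.04,.066)]),rv,c["t"],c["K"],c["distortion"])[0].reshape(-1,2); print(px)
for v in range(230,420,12): print(v,(B[v,[295,305,330,345]]*1000).round().tolist())
img=p[:,:,::-1].copy()
for q in px: cv2.circle(img,tuple(q.astype(int)),4,(0,255,0),1)
cv2.imwrite("pics/w7.png",img)
E
```

```text
332 [(np.int64(-94), np.int64(14), np.int64(120)), (np.int64(-95), np.int64(14), np.int64(118)), (np.int64(-95), np.int64(14), np.int64(114)), (np.int64(-72), np.int64(-7), np.int64(74)), (np.int64(-74), np.int64(-5), np.int64(74)), (np.int64(-75), np.int64(-4), np.int64(73)), (np.int64(-78), np.int64(-2), np.int64(73)), (np.int64(-80), np.int64(0), np.int64(74)), (np.int64(-81), np.int64(1), np.int64(72)), (np.int64(-85), np.int64(4), np.int64(74)), (np.int64(-85), np.int64(4), np.int64(72)), (np.int64(-88), np.int64(7), np.int64(74)), (np.int64(-90), np.int64(8), np.int64(73)), (np.int64(-91), np.int64(10), np.int64(72))]
334 [(np.int64(-98), np.int64(13), np.int64(123)), (np.int64(-98), np.int64(12), np.int64(119)), (np.int64(-98), np.int64(12), np.int64(115)), (np.int64(-97), np.int64(11), np.int64(111)), (np.int64(-97), np.int64(10), np.int64(107)), (np.int64(-98), np.int64(12), np.int64(107)), (np.int64(-82), np.int64(-4), np.int64(76)), (np.int64(-80), np.int64(-5), np.int64(70)), (np.int64(-86), np.int64(-1), np.int64(75)), (np.int64(-87), np.int64(0), np.int64(73)), (np.int6
[... 4366 characters left out ...]
5.0, -36.0, 188.0]]
338 [[-95.0, -36.0, 193.0], [-96.0, -9.0, 145.0], [-104.0, -9.0, 146.0], [-105.0, -36.0, 193.0]]
350 [[-96.0, -35.0, 195.0], [-97.0, -29.0, 186.0], [-103.0, -30.0, 186.0], [-105.0, -35.0, 196.0]]
362 [[-96.0, -33.0, 196.0], [-97.0, -28.0, 188.0], [-102.0, -28.0, 189.0], [-105.0, -33.0, 196.0]]
374 [[-95.0, -30.0, 195.0], [-97.0, -26.0, 190.0], [-102.0, -26.0, 190.0], [-105.0, -29.0, 194.0]]
386 [[-95.0, -27.0, 195.0], [-96.0, 5.0, 152.0], [-104.0, 4.0, 152.0], [-105.0, -27.0, 196.0]]
398 [[-95.0, -25.0, 195.0], [-96.0, 8.0, 153.0], [-104.0, 8.0, 153.0], [-105.0, -25.0, 196.0]]
410 [[-95.0, -22.0, 195.0], [-96.0, 13.0, 153.0], [-104.0, 13.0, 153.0], [-105.0, -22.0, 196.0]]
```

View pics/w7.png

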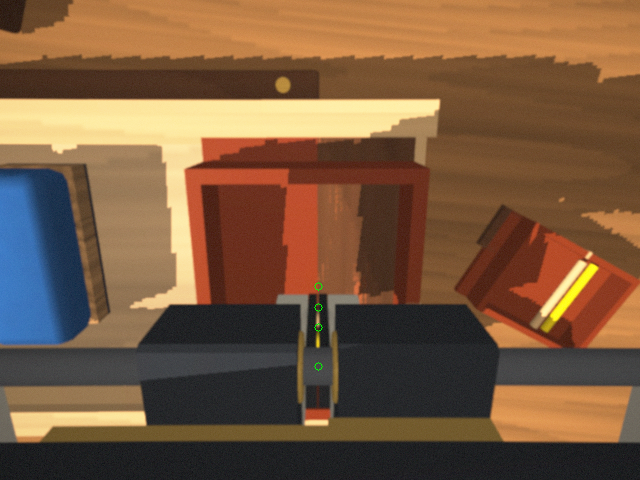

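The images show the real fingertips at z ≈ 0.105, about 25 mm above the nominal TCP (0.080). They passed over the rim (0.102) without touching, and the till is still at x ≈ -95.5. I'll back out over the top and come in lower, at TCP z = 0.060. That puts the tips at about 0.085.

```bash
python3 - <<'E'
from h import *
y=.0013
arm.move_straight(b2w(-.10,y,.13),v=.15)
arm.move_straight(b2w(-.20,y,.13),v=.2)
arm.move_straight(b2w(-.20,y,.060),v=.12)
c=calibration("wrist"); p,d=grab_frame("wrist"); _,W=cloud("wrist",p,d,c)
cv2.imwrite("pics/w8.png",p[:,:,::-1])
hit=arm.move_straight(b2w(-.14,y,.060),v=.025,threshold=4)
print(hit,w2b(arm.current_ee_pos()),arm.current_ft_force(),arm.current_t())
p,d=grab_frame("side"); cv2.imwrite("pics/s8.png",cv2.resize(p[180:330,240:440,::-1],(800,600)))
E
```

```text
False [-0.14004311  0.00127313  0.06002105] [ 0.35275703 -1.01625402  1.01627433] 24.2667
```

View pics/s8.png

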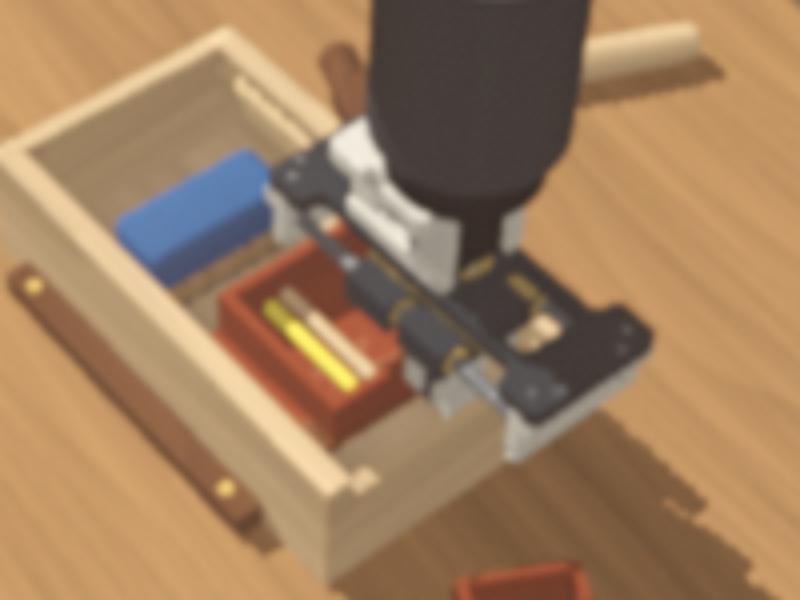

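The till is now moving: its near corner went from about (355,465) to (335,440), and the fingers sit at the middle of its back. Pushing on.

```bash
python3 - <<'E'
from h import *
y=.0013
def till():
    c=calibration("side"); p,d=grab_frame("side"); _,W=cloud("side",p,d,c);B=w2b(W)
    m=np.isfinite(B).all(-1)&(B[...,0]>-.16)&(B[...,0]<.139)&(abs(B[...,1])<.064)&(B[...,2]>.092)&(B[...,2]<.106)
    return p,np.percentile(B[m],[1,99],axis=0)[:,0]
for x,v in ((-.10,.03),(-.03,.04)):
    hit=arm.move_straight(b2w(x,y,.060),v=v,threshold=25)
    p,t=till()
    print(hit,w2b(arm.current_ee_pos()),arm.current_ft_force(),arm.current_wrist_torque(),t,arm.current_t())
    if hit: break
cv2.imwrite("pics/s9.png",cv2.resize(p[150:330,200:440,::-1],(800,600)))
E
```

```text
False [-0.09997007  0.00139044  0.05986872] [-0.12805009 -0.56096119  0.10527293] [-0.03672024 -0.00401334 -0.0738349 ] [-0.11498392  0.01375444] 25.85
False [-0.0300258   0.00119526  0.06008233] [-0.19924593 -1.09999401 -0.08971496] [-0.04033949  0.08177153  0.00200069] [-0.04481078  0.08420472] 27.8
```

View pics/s9.png

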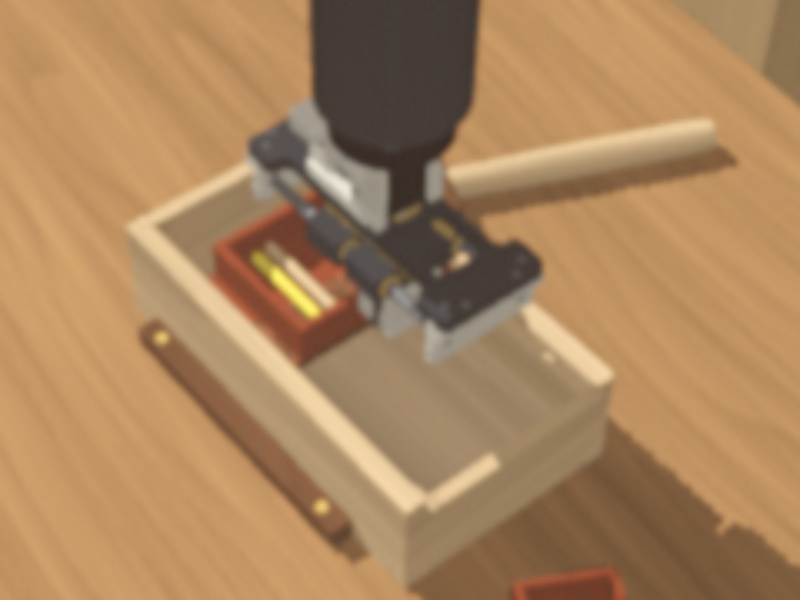

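The till slides straight at low force, and its front rim is now at x ≈ 84 mm. The last part goes slowly until it meets the wall.

```bash
python3 - <<'E'
from h import *
y=.0013
def st(h):
    c=calibration("side"); p,d=grab_frame("side"); _,W=cloud("side",p,d,c);B=w2b(W)
    m=np.isfinite(B).all(-1)&(B[...,0]>-.16)&(B[...,0]<.139)&(abs(B[...,1])<.064)&(B[...,2]>.092)&(B[...,2]<.106)
    print(h,w2b(arm.current_ee_pos()),arm.current_ft_force(),np.percentile(B[m],[1,99],axis=0)[:,0],arm.current_t())
h=arm.move_straight(b2w(.008,y,.060),v=.03,threshold=20); st(h)
if not h:
    h=arm.move_straight(b2w(.045,y,.060),v=.01,threshold=14); st(h)
p,d=grab_frame("side");cv2.imwrite("pics/s10.png",cv2.resize(p[150:330,200:440,::-1],(800,600)))
E
```

```text
False [0.00809699 0.00133499 0.0598829 ] [-0.36018005  0.17586815  0.09078332] [-0.0075635   0.12161177] 29.2667
True [0.02288476 0.00186281 0.05988283] [ 0.63660152 -2.74486181  0.80127664] [0.00790879 0.13712207] 31.1583
```

View pics/s10.png

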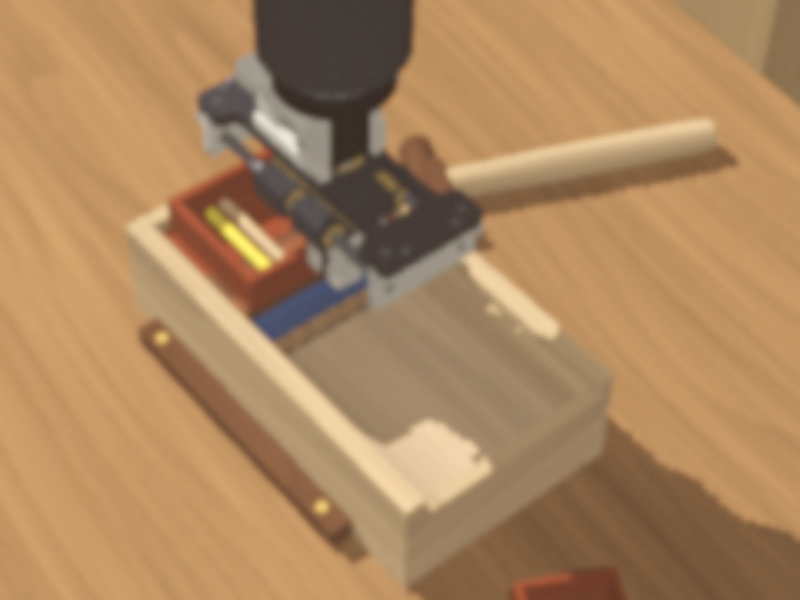

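The push stopped on contact with the till's front at the far wall. Backing straight off, lifting clear, and checking.

```bash
python3 - <<'E'
from h import *
y=.0013
arm.move_straight(b2w(-.02,y,.060),v=.06)
arm.move_straight(b2w(-.02,y,.20),v=.15)
arm.move_straight(b2w(.04,.10,.26),v=.2)
c=calibration("wrist"); p,d=grab_frame("wrist"); _,W=cloud("wrist",p,d,c);B=w2b(W)
cv2.imwrite("pics/w11.png",p[:,:,::-1])
def an(B):
    ok=np.isfinite(B).all(-1)
    m=ok&(B[...,0]>-.0)&(B[...,0]<.139)&(abs(B[...,1])<.066)&(B[...,2]>.09)&(B[...,2]<.11)
    if m.sum()>20: print("till",m.sum(),cv2.minAreaRect((B[m][:,:2]*1000).astype(np.float32)),np.percentile(B[m],[1,99],axis=0).round(4).tolist())
    w=ok&(abs(B[...,0]-.145)<.015)&(abs(B[...,1])<.06)&(B[...,2]>.072)&(B[...,2]<.09)
    print("wall x",np.percentile(B[w][:,0],[1,99]) if w.sum() else None)
an(B)
c=calibration("side"); p,d=grab_frame("side"); _,W=cloud("side",p,d,c); an(w2b(W))
cv2.imwrite("pics/s11.png",cv2.resize(p[150:330,200:440,::-1],(800,600)))
print(arm.current_t(),arm.current_ft_force())
E
```

```text
till 5506 ((87.42762756347656, 1.1095123291015625), (97.27642822265625, 119.19828033447266), 0.047049880027770996) [[0.0395, -0.0572, 0.0909], [0.1352, 0.0605, 0.1029]]
wall x [0.13005868 0.14969367]
till 794 ((87.89466857910156, 2.1993789672851562), (121.30538177490234, 99.39990997314453), 89.5152816772461) [[0.0388, -0.0572, 0.0902], [0.137, 0.0621, 0.1046]]
wall x [0.13007677 0.14860295]
34.05 [ 0.44788725 -0.23325703 -0.53767138]
```

View pics/w11.png

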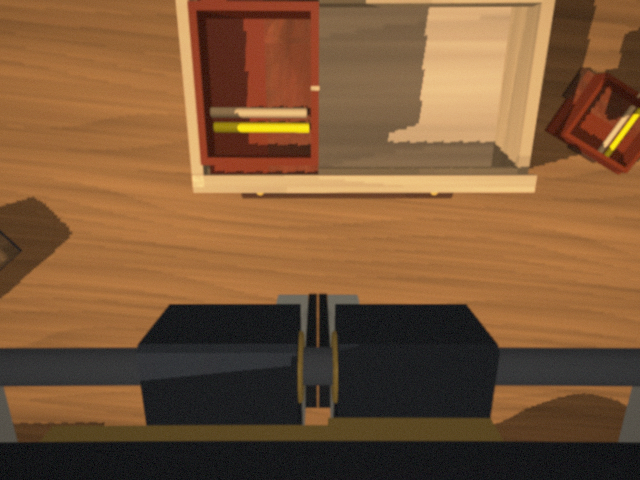

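View pics/s11.png

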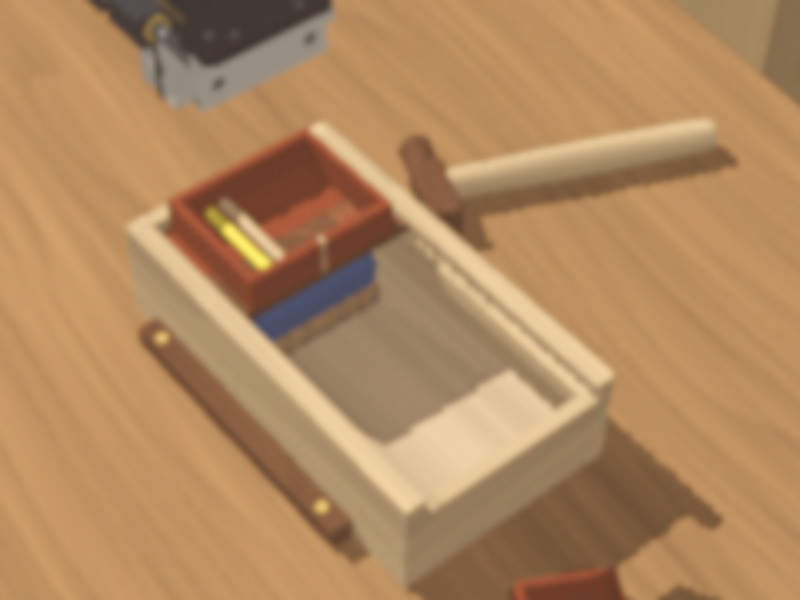

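The till's rim spans x = 39 to 136 mm. With the 4 mm stop block in front, its centre is at about +89.4 mm, so it is home. The block shows beneath it, and the gripper is clear.

```bash
python3 - <<'E'
from h import *
p,W=cloud("top")
for q in ("tin","glue","mallet"):
    for r in outline_of("top",q)[:1]:
        P,b=rect(W,r["region"]); print(q,r["p"],np.round(r["pixel"]),np.round(b[0]))
order.sign_off(); print(arm.current_t())
E
```

```text
tin 0.98 [486. 278.] [ 462. -378.]
glue 0.84 [428. 160.] [ 739. -221.]
mallet 0.85 [277. 161.] [768. 142.]
the job is handed in; nothing more can be done
the job is handed in; nothing more can be done
```

The smaller blue block is on the box floor at the far end, the larger till is home over it, and the job is handed in. The clock stood at about 34 s at the last check; sign-off reported no verdict.

**Block:** I laid it crosswise at box x ≈ +64 mm, so the fingers could open without touching the runners. After release it lay flat, with its top 56 mm above the bench.

**Till:** I pushed it by the middle of its back wall, about 1.3 mm off my estimated centreline, at 10–40 mm/s. I stopped when the force changed by 14 N at the far wall. The final check put its centre at x ≈ +89.4 mm (target 90), and its rim was level and square. Its y reading was +1 to +2 mm, which is within the camera offset. The block is visible underneath it, about 25 mm from the till's centre along the box.

**Checks that disagreed:**
- **Cameras:** the side and top cameras differed by about 4 mm. I used their average and corrected it with the wrist camera.
- **Fingertips:** they appeared about 25 mm higher than the stated TCP. My first push therefore passed just over the till's rim without touching it, and I repeated it 20 mm lower.
- **Force readings:** those between moves were only about 1–3 N, so I did not confirm the drag force during the slide.

**Bystanders:** the tin, glue bottle and mallet measured within about 7 mm of their starting places, which is about what the outlines vary by.

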